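# Find the thread hand of an adhesive bottle's cap and take it off

## Robot

A 7-joint arm with a two-finger parallel gripper is mounted at the origin on a cart in front of the work surface, level with it; the furniture and walls round the work are solid. World frame = base frame: x ahead of the robot, y to its left, z up, the work surface at z = 0. Lengths are in m, angles in rad, forces in N, time in s.
With the tool pointing down it reaches from about 0.4 to 0.85 m from the base axis. Payload 10.4 kg.
Tool frame: the origin (TCP) lies at the very end of the fingers, on their centre line; the grasp point (between the pads) lies r.tcp_to_grasp behind it (r.tcp_to_grasp is the distance from the TCP to the grasp point, in m); z points along the fingers, y is the line along which they close (so a half turn about z gives the same grasp; the last joint's range is limited). The gripper opens to 87 mm and grips with 3 to 60 N. Pads are 19 mm wide; open, the fingers measure 117 mm over their backs; the gripper's body (75 mm by 190 mm) begins 51 mm behind the grasp point.
Start: joints at [-1.172, 0.332, -0.065, 1.46, 0.022, 1.35, -0.088], TCP at [0.256, 0.57, 0.223] pointing down, gripper open.
Joint ranges: [-2.6, 2.6], [-0.5, 2.12], [-1.47, 1.34], [0.16, 2.42], [-1.27, 4.41], [0.06, 2.06], [-2.6, 2.6]. Speed limits (rad/s): [2.22, 2.22, 2.79, 2.79, 3.14, 3.14, 3.14].

## Interface

Orientations are given as a unit quaternion [x, y, z, w].
In Python, from bench import monitor, cams, ticket, r gives the robot as it stands.
- The arm moves only by the shell command python3 -m crank 'ROWS' [OPENING] [FORCE]. ROWS is a JSON object whose one key "steps" holds a list of rows, each a list of 2 entries, a list of its own where there are three numbers: the shift along the world's x, y, z in units of 25 mm (1.0 is 25 mm), then the turn, a rotation vector about the world's x, y, z in units of 5 degrees (1.0 is 5 degrees). In form: {"steps": [[[x, y, z], [ax, ay, az]], ...]}. A call has 1 to 10 rows; each row shifts and turns the commanded pose from where the row before left it; what a row does not reach is not made up. A row lasts 1/12 s, in which the tool goes at most 41.7 mm and 7.16 degrees, less where a joint would pass 70% of its speed; a pose out of reach is approached as far as the arm can. A call is refused whole if a number of a shift passes 1 or a number of a turn 1, either way. A call with a gripper value outside its range is refused whole. OPENING is the finger opening in mm, from 0 to 87, set as the call begins (- or left out, the last holds). The fingers move at their own pace and stop on an object; FORCE is the grip in N (left out, the last holds). Time passes only in rows, so rows that do not move let the fingers close. It gives the time, the measured TCP pose, the force, the opening and the grip force at its end, in the units of the state.
- monitor.read_state(): the state, without advancing time (a new reading comes with each control period).
- cams.camera(name): name is "side" or "top"; returns a dict with "pixels" (384x512x3 uint8, blue, green, red), "z_map" (384x512 float32, m along the optical axis (not along the pixel's ray), 0 where there is no reading), "vfov" (degrees; the focal length in pixels is half the picture's height over the tangent of half this angle, whatever the lens; pixels are square), "cx", "cy" (the principal point, pixels), "T" (4x4, takes a point from camera to world coordinates). Camera axes: x right, y up, looking along -z (the intrinsics and any distortion apply to the point x, -y, -z); pixel columns grow to the right and rows downward; lengths in m; the calibration is good to about 2 mm. A picture is of the moment at which its call begins.
- ticket.close_job(): hands the job in; it is judged then, once.
The state is a dict: "time": time; "joint_positions": joint angles; "joint_vel": joint speeds; "joint_torque": joint torques, N m; "ee_pos": TCP position; "eef_rot": TCP orientation; "ft_force": force on the tool from outside, world axes, zero at the start; "torque": the same for the moment, N m; "width": finger opening in m; "grip_force": force on a finger pad.
Only numpy, scipy, OpenCV 4.12 (cv2) and the standard library are available. Lean on these libraries where they do the work, as an engineer would, in place of code of your own. Each camera call takes 0.05 s, during which the arm holds its last target. There are 200 camera calls.

## Task

Set the square adhesive bottle upright in the square pocket of the wooden holder. Then open it: nobody knows whether its cap has a right-hand or a left-hand thread, so turn it gently one way, and the other way if it stops, until it comes free. Lift the cap straight up clear of the bottle, leaving the bottle fully down in the holder, and finish while holding the cap level in the gripper above the bottle; leave the other things alone.

Things in the scene. Friction and masses are not known exactly. Their poses are not given: they have to be found in the camera images.
- bottle: White square plastic bottle, 0.30 kg, body 42 x 42 mm and 47 mm high (edges rounded 4 mm), then a 3.5 mm shoulder and a round neck of 17 mm diameter up to z = 74 mm that the cap hides. Origin at the centre of its underside, z up, x and y square to its sides. Stands upright at the start with its cap on; overall height with cap 80 mm.
- cap: Grey round ribbed screw cap, 36 mm over its ribs, 28 mm high, 0.03 kg. Origin on its axis at its lower rim (top at z = 28 mm); when on, its rim is 52 mm above the bottle's underside, on the bottle's axis. Quick thread with a sprung seal; turning takes under 0.1 N m, against the stop 0.4 N m and more. Pulling while it is not free lifts the bottle too (about 3 N).
- cap_top (a point): Centre of the cap's top. Seen from above the cap opens clockwise or anticlockwise, differently from time to time: that way it is free after 50 degrees and lifts off anywhere from 55 to 85 degrees from its start; the other way it stops dead after about 26 degrees. The bottle itself turns up to 5 degrees in the pocket, and the fingers may wind up 10 degrees at the stop.
- holder: Light wooden holder fixed to the table: board 72 x 92 x 5 mm with a low square frame about 22 mm high round a square pocket. Origin at the centre of its underside; x and y square to the pocket.
- pocket (a point): Centre of the pocket's floor, 5 mm above the table, axes as the holder. The pocket is 45.5 mm square, straight-walled from 5 to 16.5 mm above the table, flared above that by 5 mm a side up to 23 mm above the table; the outside of the frame is about 65 mm wide. The bottle fits in any of four quarter turns.
- glue_bottle: Small round white glue bottle with a pointed nozzle, 34 mm diameter, 104 mm high, a bystander; origin at the centre of its underside.
- pocket_tape: Pocket tape measure 28 x 64 x 48 mm, a bystander; origin at the centre of its underside.
There are look-alikes about, which are no part of the job. What is shaped like the bottle but blue is not meant. What is shaped like the cap but blue is not meant.

How it is judged:
On the way, in this order (a step that is already met when the one before it is completed fails the run):
1. the bottle stands upright, fully down in the pocket, with its cap still on (horizontal distance between bottle and pocket below 0.004 m and z of bottle in the frame of pocket below 0.003 m and angle between bottle's own z axis and vertical below 0.06 rad and z of cap in the frame of bottle below 0.056 m), for 0.2 s.
2. the cap is lifted off the bottle (z of cap in the frame of bottle above 0.08 m and contact force between cap and bottle below 0.1 N), for 0.2 s.
At the end, for the whole second after the job is handed in: The bottle stands untouched, still and upright (3 degrees), fully down in the pocket (within 3 mm of its floor, 4 mm of its centre); the gripper holds the cap still, level (17 degrees), its rim at least 85 mm above the bottle's underside, within 50 mm of the bottle's axis, off the bottle (horizontal distance between bottle and pocket below 0.004 m and z of bottle in the frame of pocket below 0.003 m and angle between bottle's own z axis and vertical below 0.06 rad and linear speed of bottle below 0.02 m/s and contact force between the fingers and cap above 2 N and contact force between cap and bottle below 0.1 N and contact force between the arm and bottle below 0.2 N and z of cap in the frame of bottle above 0.085 m and horizontal distance between cap and bottle below 0.05 m and angle between cap's own z axis and vertical below 0.3 rad and linear speed of cap below 0.03 m/s); the arm keeps its last pose, push and grip.
It fails at once if a bystander is moved by more than 2 cm (distance of any of glue_bottle, pocket_tape from where it was at the start of the episode above 0.02 m).
It fails at once if the bottle is tipped by more than 25 degrees (angle between bottle's own z axis and vertical above 0.44 rad).
It fails at once if the cap is forced: more than 120 N between cap and bottle (contact force between cap and bottle above 120 N).
It also fails if it takes over 64 s, if anything falls off the work surface, if the arm or the gripper's body presses on something with over 40 N, if the wrist force passes 120 N, or if a joint passes its speed limit or range.

## Working session

There is one attempt and no reset: what is moved stays moved. The work goes in short steps, Python scripts to look and compute and a shell command to move; the robot and the scene stay as the last step left them, time stands still between calls to the robot, and variables do not carry over. Pictures are saved under pics/ and viewed, at most 10 in all, crops included, and the job is handed in when it is done.

```bash
mkdir -p pics; ls
python3 - <<'E'
from bench import monitor,cams,ticket,r
import cv2,numpy as np
print(r.tcp_to_grasp); s=monitor.read_state(); print(s['time'],s['ee_pos'],s['eef_rot'],s['width'])
for n in('top','side'):
    c=cams.camera(n); cv2.imwrite(f'pics/{n}0.png',c['pixels']); print(n,c['vfov'],c['cx'],c['cy'],{k:v for k,v in c.items() if k not in('pixels','z_map')})
E
```

```text
pics
0.0187
0.0 [0.25571217 0.56985975 0.22173536] [ 2.09300486e-01  9.77851105e-01 -7.15547324e-04 -1.07895863e-04] 0.08667210189645182
top 45.24425432647553 262.06855425199683 186.52610780628663 {'vfov': 45.24425432647553, 'cx': 262.06855425199683, 'cy': 186.52610780628663, 'T': array([[ 0.01947781,  0.91966709, -0.39221557, -0.0064234 ],
       [-0.99975141,  0.01365793, -0.0176235 , -0.04392891],
       [-0.0108509 ,  0.39246133,  0.9197045 ,  1.31491377],
       [ 0.        ,  0.        ,  0.        ,  1.        ]])}
side 43.60405318630983 268.1500332740109 190.01528434285342 {'vfov': 43.60405318630983, 'cx': 268.1500332740109, 'cy': 190.01528434285342, 'T': array([[ 8.29305239e-01,  2.99141806e-01, -4.71981991e-01,
        -1.40088938e-01],
       [-5.58795779e-01,  4.44426717e-01, -7.00165817e-01,
        -1.01570487e+00],
       [ 3.12539981e-04,  8.44392725e-01,  5.35724583e-01,
         8.50293394e-01],
       [ 0.00000000e+00,  0.00000000e+00,  0.00000000e+00,
         1.00000000e+00]])}
```

View pics/top0.png

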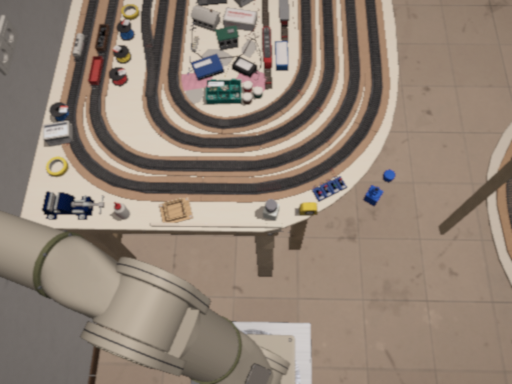

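View pics/side0.png

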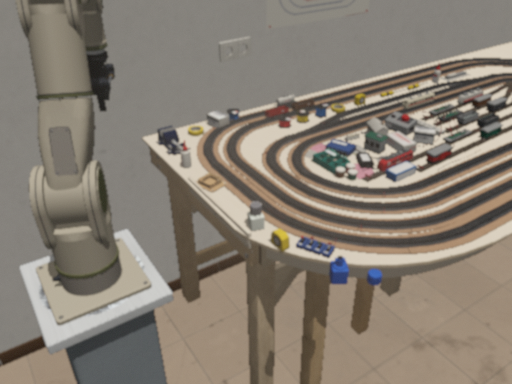

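Top view: the holder is at (176,210), the bottle with grey cap at (271,209), the tape at (309,208) and the glue bottle at (119,211). The blue look-alikes are at (373,195) (bottle shape) and (389,175) (cap shape).
Candidates for the bottle are the white/grey one at top (271,209), blue one (373,195) and white glue bottle (119,211). I choose (271,209) and will check it in a crop.

```bash
cat > h.py <<'E'
from bench import monitor,cams,ticket,r
import cv2,numpy as np
from scipy.spatial.transform import Rotation as R
def K(c):
    h=c['pixels'].shape[0]; return h/2/np.tan(np.radians(c['vfov']/2))
def ray(c,uv,z):
    f=K(c); uv=np.atleast_2d(uv).astype(float)
    d=np.c_[(uv[:,0]-c['cx'])/f,-(uv[:,1]-c['cy'])/f,-np.ones(len(uv))]@c['T'][:3,:3].T
    o=c['T'][:3,3]; return o+d*((z-o[2])/d[:,2])[:,None]
def cloud(c):
    f=K(c); Z=c['z_map']; v,u=np.mgrid[:Z.shape[0],:Z.shape[1]]
    p=np.stack([(u-c['cx'])/f*Z,-(v-c['cy'])/f*Z,-Z],-1)
    return p@c['T'][:3,:3].T+c['T'][:3,3]
def crop(c,x,y,w,h,k):
    return cv2.resize(c['pixels'][y:y+h,x:x+w],None,fx=k,fy=k,interpolation=cv2.INTER_CUBIC)
E
python3 - <<'E'
from h import *
t=cams.camera('top'); s=cams.camera('side')
a=cv2.resize(t['pixels'][185:235,245:325],(400,250),interpolation=cv2.INTER_CUBIC)
b=cv2.resize(t['pixels'][185:235,140:220],(400,250),interpolation=cv2.INTER_CUBIC)
d=cv2.resize(s['pixels'][192:242,230:310],(400,250),interpolation=cv2.INTER_CUBIC)
e=cv2.resize(s['pixels'][157:207,170:250],(400,250),interpolation=cv2.INTER_CUBIC)
cv2.imwrite('pics/crop1.png',np.vstack([np.hstack([a,b]),np.hstack([d,e])]))
for c,pts in((t,[(271,203),(271,212),(176,210),(309,208),(119,211),(373,195)]),(s,[(257,205),(256,222),(210,182)])):
    P=cloud(c)
    for u,v in pts: print(u,v,P[v,u].round(3),c['pixels'][v,u])
E
```

```text
271 203 [ 0.47  -0.047  0.077] [136 133 140]
271 212 [ 0.45  -0.047  0.058] [88 91 94]
176 210 [0.471 0.241 0.005] [125 163 196]
309 208 [ 0.467 -0.158  0.049] [ 80 184 210]
119 211 [0.443 0.392 0.067] [154 162 171]
373 195 [ 0.512 -0.349  0.047] [141  74  39]
257 205 [ 0.47  -0.054  0.077] [133 134 139]
256 222 [ 0.456 -0.069  0.031] [137 148 148]
210 182 [0.473 0.246 0.001] [122 161 191]
```

View pics/crop1.png

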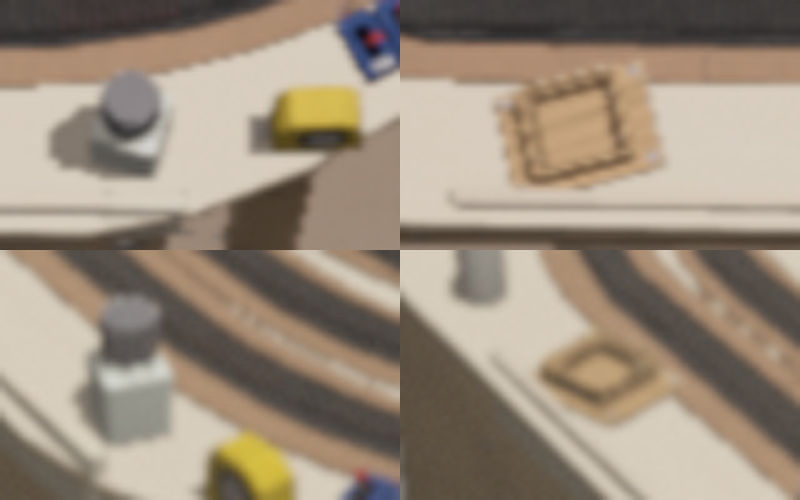

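The crops confirm the choice. The bottle is white with a grey cap, top at px (271,203). The holder's pocket is around px (176,209), turned about 13° in the image.

Run:
```python
from h import *
t=cams.camera('top'); s=cams.camera('side')
C={'top':t,'side':s}
cl={n:cloud(c) for n,c in C.items()}
def sel(n,x,y,rad,z0,z1):
    P=cl[n]; m=(np.hypot(P[...,0]-x,P[...,1]-y)<rad)&(P[...,2]>z0)&(P[...,2]<z1)&(C[n]['z_map']>0); return P[m],m
for n in C:
    p,m=sel(n,.47,-.05,.05,.072,.09); print(n,'captop',len(p),p.mean(0).round(4),((p.max(0)+p.min(0))/2).round(4), np.ptp(p,0).round(4))
    p,m=sel(n,.47,-.05,.06,.008,.051); print(n,'body',len(p),cv2.minAreaRect(p[:,:2].astype(np.float32)))
    p,m=sel(n,.47,.24,.06,.014,.03); print(n,'frame',len(p),p.mean(0).round(4),p[:,2].max().round(4),cv2.minAreaRect(p[:,:2].astype(np.float32)))
    p,m=sel(n,.47,.24,.08,.0025,.03); print(n,'board',len(p),p.mean(0).round(4),cv2.minAreaRect(p[:,:2].astype(np.float32)))
    p,m=sel(n,.30,.24,.6,-.004,.004); print('table',np.median(p[:,2]))
a=np.vstack([sel(n,.47,-.05,.05,.012,.044)[0] for n in C]); print('both body',cv2.minAreaRect(a[:,:2].astype(np.float32)))
# colour-mask holder
hsv=cv2.cvtColor(t['pixels'],cv2.COLOR_BGR2HSV); 
sub=hsv[190:230,150:205]; print(hsv[210,176],hsv[210,210],hsv[199,180])
m=np.zeros(hsv.shape[:2],np.uint8); m[196:225,155:200]=(hsv[196:225,155:200,1]>65)*255
m[:,:]=cv2.morphologyEx(m,cv2.MORPH_CLOSE,np.ones((3,3)))
k=max(cv2.findContours(m,0,1)[0],key=cv2.contourArea)[:,0]
q=ray(t,k,.005); print('board mask',cv2.contourArea(k.astype(np.float32)),cv2.minAreaRect(q[:,:2].astype(np.float32)))
g=hsv[195:225,255:290]; 
np.set_printoptions(linewidth=250); print(g[...,2][::1])
```

```text
top captop 112 [ 0.4659 -0.0478  0.0777] [ 0.4673 -0.0484  0.0789] [0.0341 0.0318 0.0137]
top body 211 ((0.4729706048965454, -0.04473934322595596), (0.10624095052480698, 0.06839710474014282), 2.038759469985962)
top frame 165 [0.4696 0.2436 0.0197] 0.0277 ((0.4802384078502655, 0.24479880928993225), (0.09625323861837387, 0.060748446732759476), 15.243707656860352)
top board 1033 [0.4807 0.2401 0.0089] ((0.47930431365966797, 0.2401038259267807), (0.15826985239982605, 0.14045700430870056), 88.7461166381836)
table 0.00012878119804682342
side captop 70 [ 0.467 -0.051  0.076] [ 0.4671 -0.0477  0.076 ] [0.0339 0.0371 0.0077]
side body 278 ((0.4522060453891754, -0.04377494752407074), (0.06815391033887863, 0.07475284487009048), 4.46599006652832)
side frame 94 [0.4704 0.2417 0.0176] 0.0237 ((0.4687159061431885, 0.23929813504219055), (0.06432635337114334, 0.0634421780705452), 16.712936401367188)
side board 402 [0.4796 0.2358 0.0098] ((0.4834693968296051, 0.24128586053848267), (0.1295647919178009, 0.13208894431591034), 1.8651145696640015)
table -0.0015108275768289658
both body ((0.45405977964401245, -0.04904399812221527), (0.051327839493751526, 0.06662316620349884), 83.5023422241211)
[ 16  92 196] [ 17  30 216] [ 16  86 160]
board mask 748.0 ((0.4746738374233246, 0.24080699682235718), (0.08406122773885727, 0.13619127869606018), 0.865814745426178)
[[159 160 161 ... 176 173 171]
 [172 173 173 ... 177 178 174]
 [175 174 174 ... 190 203 205]
 ...
 [215 215 215 ... 215 215 215]
 [215 215 215 ... 215 215 214]
 [215 215 215 ... 212 209 204]]
```

Run:
```python
from h import *
t=cams.camera('top'); s=cams.camera('side')
cv2.imwrite('pics/crop2.png',np.vstack([np.hstack([crop(t,156,195,40,30,10),crop(t,255,195,40,30,10)]),np.hstack([crop(s,190,167,40,30,10),crop(s,236,200,40,30,10)])]))
```

```text
(no output)
```

View pics/crop2.png

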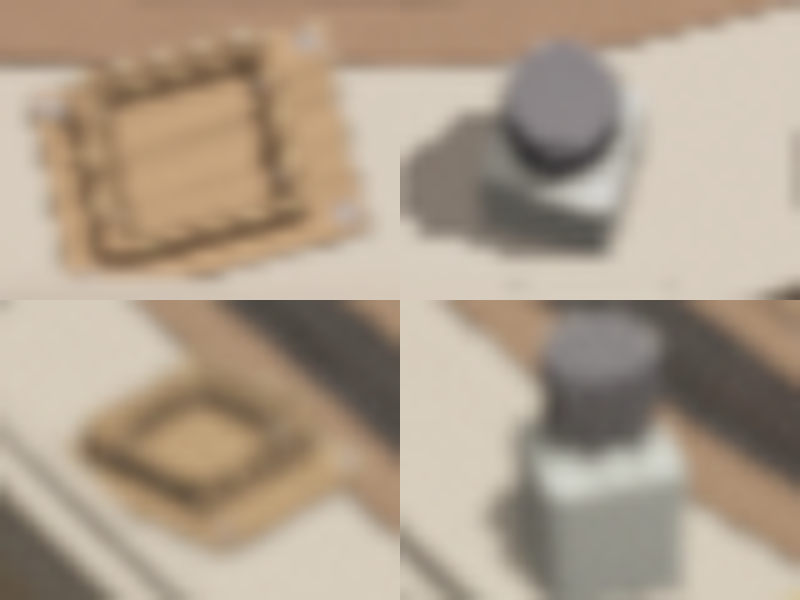

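Top crop: the board corners are near (30,100), (325,28), (370,228) and (62,272), and the cap top is at (560,92). Side crop: the cap top is at (603,343) and the frame top centre near (202,436). I'll cast these picks onto planes.

Run:
```python
from h import *
t=cams.camera('top'); s=cams.camera('side')
O={'ht':(t,156,195,0,0),'bt':(t,255,195,400,0),'hs':(s,190,167,0,300),'bs':(s,236,200,400,300)}
def W(n,p,z):
    c,x,y,ox,oy=O[n]; p=np.atleast_2d(p)+.5; return ray(c,np.c_[(p[:,0]-ox)/10-.5+x,(p[:,1]-oy)/10-.5+y],z)[:,:2]
def ang(a): return [round(float(np.degrees(np.arctan2(*(a[(i+1)%len(a)]-a[i])[::-1]))%90),1) for i in range(len(a))]
print('cap',W('bt',(560,92),.08),W('bs',(603,343),.08))
for n,p,z in(('ht',[(30,100),(325,28),(370,228),(62,272)],.005),('hs',[(85,440),(205,492),(320,440),(200,375)],.0225),('bt',[(487,178),(610,210),(642,95)],.047),('bs',[(545,490),(685,480),(670,428)],.047)):
    a=W(n,p,z); print(n,a.round(4).tolist(),a.mean(0).round(4),ang(a),np.linalg.norm(np.diff(a,axis=0),axis=1).round(3))
# edge-pixel fit of holder's lower-saturation boundary & smoothed frame
for c in(t,s):
    P=cloud(c); m=(np.hypot(P[...,0]-.47,P[...,1]-.24)<.052)&(P[...,2]>.012)&(P[...,2]<.028)
    q=P[m][:,:2]; 
    # angle minimising extents of 5-95 percentile
    best=min((sum(np.ptp(np.percentile(q@np.array([[np.cos(a),-np.sin(a)],[np.sin(a),np.cos(a)]]),[3,97],axis=0),axis=0)),a) for a in np.radians(np.arange(0,90,1)))
    a=best[1]; Q=np.array([[np.cos(a),-np.sin(a)],[np.sin(a),np.cos(a)]]); pc=np.percentile(q@Q,[2,98],axis=0); print('frame',np.degrees(a),np.ptp(pc,axis=0),Q@pc.mean(0),len(q))
```

```text
cap [[ 0.46688207 -0.04563407]] [[ 0.46796454 -0.05065512]]
ht [[0.4878, 0.2956], [0.5128, 0.2074], [0.4482, 0.1885], [0.4328, 0.28]] [0.4704 0.2429] [15.8, 16.3, 9.6, 15.8] [0.092 0.067 0.093]
hs [[0.4288, 0.2449], [0.4464, 0.1937], [0.4936, 0.2013], [0.4806, 0.2613]] [0.4624 0.2253] [18.9, 9.2, 12.2, 17.6] [0.054 0.048 0.061]
bt [[0.4523, -0.0247], [0.443, -0.0607], [0.479, -0.0698]] [ 0.4581 -0.0517] [75.5, 75.8, 30.6] [0.037 0.037]
bs [[0.4397, -0.0631], [0.4756, -0.0814], [0.4863, -0.0574]] [ 0.4672 -0.0673] [63.0, 66.0, 7.1] [0.04  0.026]
frame 18.0 [0.05981884 0.05863994] [0.46866255 0.24125046] 178
frame 18.0 [0.06119193 0.06149442] [0.4682709  0.23855063] 118
```

Bottle ≈ (0.467,-0.048), sides at -14.5° and 75.5°. Holder ≈ (0.469,0.240), turned ≈16°. I'll move above the bottle.

```bash
python3 -m crank '{"steps":[[[0.31,-0.91,0],[0,0,0.07]],[[0.31,-0.91,0],[0,0,0.07]],[[0.31,-0.91,0],[0,0,0.07]],[[0.31,-0.91,0],[0,0,0.07]],[[0.31,-0.91,0],[0,0,0.07]],[[0.31,-0.91,0],[0,0,0.07]],[[0.31,-0.91,0],[0,0,0.07]],[[0.31,-0.91,0],[0,0,0.07]],[[0.31,-0.91,0],[0,0,0.07]],[[0.31,-0.91,0],[0,0,0.07]]]}' 87 20
python3 -m crank '{"steps":[[[0.31,-0.91,0],[0,0,0.07]],[[0.31,-0.91,0],[0,0,0.07]],[[0.31,-0.91,0],[0,0,0.07]],[[0.31,-0.91,0],[0,0,0.07]],[[0.31,-0.91,0],[0,0,0.07]],[[0.31,-0.91,0],[0,0,0.07]],[[0.31,-0.91,0],[0,0,0.07]],[[0.31,-0.91,0],[0,0,0.07]],[[0.31,-0.91,0],[0,0,0.07]],[[0.31,-0.91,0],[0,0,0.07]]]}'
python3 -m crank '{"steps":[[[0.31,-0.91,0],[0,0,0.07]],[[0.31,-0.91,0],[0,0,0.07]],[[0.31,-0.91,0],[0,0,0.07]],[[0.31,-0.91,0],[0,0,0.07]],[[0.31,-0.91,0],[0,0,0.07]],[[0.31,-0.91,0],[0,0,0.07]],[[0.31,-0.91,0],[0,0,0.07]],[[0,0,0],[0,0,0]],[[0,0,0],[0,0,0]],[[0,0,0],[0,0,0]]]}'
cat >> h.py <<'E'
def st():
    s=monitor.read_state(); q=R.from_quat(s['eef_rot']).as_matrix()
    print('t',round(s['time'],2),'p',s['ee_pos'].round(4) if hasattr(s['ee_pos'],'round') else s['ee_pos'],'yaw_y',np.degrees(np.arctan2(q[1,1],q[0,1])).round(2),'zax',q[:,2].round(3),'F',np.round(s['ft_force'],1),'M',np.round(s['torque'],2),'w',round(s['width'],4),'g',np.round(s['grip_force'],1),'j7',np.round(s['joint_positions'],2))
    return s
E
python3 -c "
from h import *
st()"
```

```text
time: 1.33
ee_pos: [0.3336, 0.3416, 0.2227]
eef_rot: [0.179, 0.984, 0.0, 0.0]
ft_force: [0.8, -0.1, 0.0]
width: 0.0874
grip_force: 0.0
time: 2.17
ee_pos: [0.4111, 0.1141, 0.2228]
eef_rot: [0.149, 0.989, 0.0, 0.0]
ft_force: [0.1, -0.3, 0.2]
width: 0.087
grip_force: 0.0
time: 3.0
ee_pos: [0.465, -0.0434, 0.2226]
eef_rot: [0.128, 0.992, 0.0, -0.0]
ft_force: [0.6, 0.2, 0.1]
width: 0.0865
grip_force: 0.0
t 3.0 p [ 0.465  -0.0434  0.2226] yaw_y 75.29 zax [-0.  0. -1.] F [0.6 0.2 0.1] M [ 0.03 -0.02  0.02] w 0.0865 g 0.0 j7 [-0.56 -0.05  0.55  1.88  0.03  1.3   1.29]
```

```bash
python3 -m crank '{"steps":[[[0.08,-0.18,-0.8],[0,0,0]],[[0,0,-0.9],[0,0,0]],[[0,0,-0.9],[0,0,0]],[[0,0,-0.9],[0,0,0]],[[0,0,-0.9],[0,0,0]],[[0,0,-0.9],[0,0,0]],[[0,0,-0.9],[0,0,0]],[[0,0,-0.8],[0,0,0]],[[0,0,-0.6],[0,0,0]],[[0,0,-0.26],[0,0,0]]]}'
python3 -m crank '{"steps":[[[0,0,0],[0,0,0]],[[0,0,0],[0,0,0]],[[0,0,0],[0,0,0]],[[0,0,0],[0,0,0]],[[0,0,0],[0,0,0]],[[0,0,0],[0,0,0]],[[0,0,0],[0,0,0]],[[0,0,0],[0,0,0]]]}' 30 25
python3 -c "
from h import *
st()
cv2.imwrite('pics/g1.png',np.hstack([crop(cams.camera('top'),235,180,65,50,6),crop(cams.camera('side'),220,180,65,50,6)]))"
```

```text
time: 3.83
ee_pos: [0.4658, -0.0472, 0.0242]
eef_rot: [0.127, 0.992, -0.0, -0.001]
ft_force: [-0.4, -0.9, -0.2]
width: 0.0867
grip_force: 0.0
time: 4.5
ee_pos: [0.4675, -0.0481, 0.0264]
eef_rot: [0.128, 0.992, 0.0, 0.0]
ft_force: [-0.2, -0.3, 0.9]
width: 0.0419
grip_force: 22.6
t 4.5 p [ 0.4675 -0.0481  0.0264] yaw_y 75.29 zax [ 0.001  0.001 -1.   ] F [-0.2 -0.3  0.9] M [-0.31  0.11  0.06] w 0.0419 g 22.6 j7 [-0.5   0.23  0.56  2.09 -0.16  0.86  1.46]
```

View pics/g1.png

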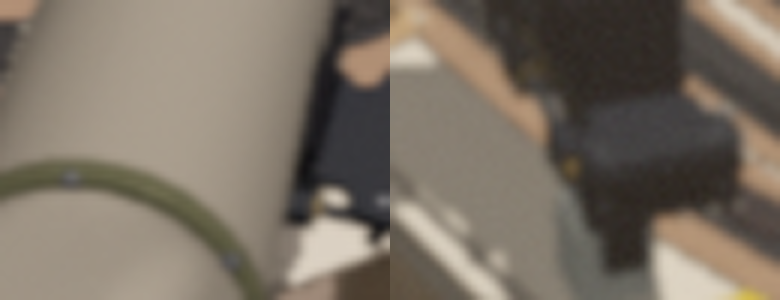

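Width is 41.9 mm, so the body is gripped flat. I can see the fingers on it in the side view. Lift and carry to the holder.

```bash
python3 -m crank '{"steps":[[[0,0,0.3],[0,0,0]],[[0,0,0.6],[0,0,0]],[[0,0,0.8],[0,0,0]],[[0,0,0.8],[0,0,0]],[[0,0.4,0.7],[0,0,0.2]],[[0,0.8,0],[0,0,0.5]],[[0,0.8,0],[0,0,0.5]],[[0,0.8,0],[0,0,0.5]],[[0.07,0.8,0],[0,0,0.5]],[[0,0.8,0],[0,0,0.5]]]}'
python3 -m crank '{"steps":[[[0,0.8,0],[0,0,0.5]],[[0,0.8,0],[0,0,0.5]],[[0,0.8,0],[0,0,0.5]],[[0,0.8,0],[0,0,0.5]],[[0,0.8,0],[0,0,0.5]],[[0,0.8,0],[0,0,0.5]],[[0,0.8,0],[0,0,0.5]],[[0,0.8,0],[0,0,0.5]],[[0,0.74,0],[0,0,0]],[[0,0,0],[0,0,0]]]}'
python3 -m crank '{"steps":[[[0,0,0],[0,0,0]],[[0,0,0],[0,0,0]],[[0,0,0],[0,0,0]],[[0,0,0],[0,0,0]]]}'
python3 -c "
from h import *
st()
cv2.imwrite('pics/g2.png',np.hstack([crop(cams.camera('top'),145,180,65,50,6),crop(cams.camera('side'),180,140,65,50,6)]))"
```

```text
time: 5.43
ee_pos: [0.4682, 0.064, 0.105]
eef_rot: [0.008, 1.0, -0.0, -0.001]
ft_force: [1.4, -0.0, -4.8]
width: 0.0416
grip_force: 25.0
time: 6.27
ee_pos: [0.4681, 0.2455, 0.106]
eef_rot: [-0.167, 0.986, 0.001, 0.0]
ft_force: [0.3, 1.3, -5.1]
width: 0.0419
grip_force: 25.0
time: 6.6
ee_pos: [0.4691, 0.2393, 0.1061]
eef_rot: [-0.163, 0.987, -0.0, -0.0]
ft_force: [-1.3, -0.4, -4.4]
width: 0.0418
grip_force: 25.0
t 6.6 p [0.4691 0.2393 0.1061] yaw_y 108.73 zax [-0. -0. -1.] F [-1.3 -0.4 -4.4] M [ 0.04 -0.02 -0.01] w 0.0418 g 25.0 j7 [-0.83  0.22  0.31  1.88 -0.07  1.06  1.4 ]
```

View pics/g2.png

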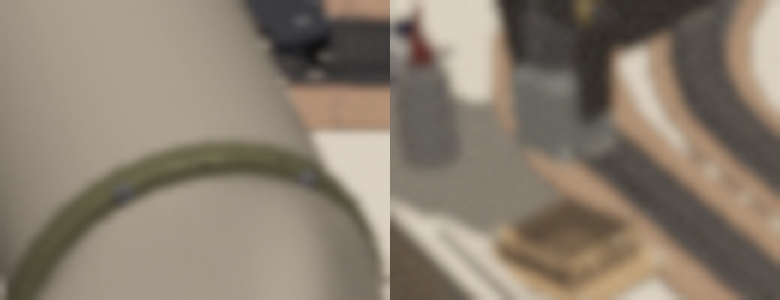

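The side view shows the bottle upright in the fingers above the holder, which is at crop (575,240). I'll measure the bottle's -x face against the frame's from the same camera depth.

Run:
```python
from h import *
c=cams.camera('side'); P=cloud(c); X=P.reshape(-1,3); col=c['pixels'].reshape(-1,3).astype(int)
a=np.radians(18.7); u=np.array([np.cos(a),np.sin(a)]); v=np.array([-u[1],u[0]])
d=X[:,:2]-[.4691,.2393]
for n,uu,vv,z0,z1 in(('bottle',u,v,.083,.101),('frame',*[np.array(w) for w in((np.cos(np.radians(16.2)),np.sin(np.radians(16.2))),(-np.sin(np.radians(16.2)),np.cos(np.radians(16.2))))],.007,.021)):
    m=(X[:,2]>z0)&(X[:,2]<z1)&(np.abs(d@uu)<.045)&(np.abs(d@vv)<.045)
    p=d[m]@uu; q=d[m]@vv; print(n,m.sum(),'u pct',np.percentile(p,[1,5,10,25,50]).round(4),'v pct',np.percentile(q,[1,5,10,25,50,99]).round(4))
    # face -u : |q|<12mm, points with lowest u
    k=np.abs(q)<.012; 
    if k.sum(): print(' face u:',np.sort(p[k]).round(4)[:30])
```

```text
bottle 77 u pct [-0.0244 -0.0239 -0.0237 -0.0218 -0.0188] v pct [-0.0273 -0.0266 -0.0256 -0.0242 -0.0205  0.0145]
 face u: [-0.0246 -0.0243 -0.0243 -0.0238 -0.0238 -0.0238 -0.0238 -0.0233 -0.0233
 -0.0232 -0.0229 -0.0228 -0.0224 -0.0218 -0.0215 -0.0215 -0.0212 -0.0212
 -0.021  -0.021  -0.0208 -0.0205 -0.0201 -0.0193 -0.0183 -0.0174 -0.0173]
frame 164 u pct [-0.0328 -0.0296 -0.0287 -0.0244  0.0016] v pct [-0.0322 -0.0299 -0.0285 -0.0243  0.0024  0.031 ]
 face u: [-0.0336 -0.0309 -0.0303 -0.029  -0.0289 -0.0288 -0.0284 -0.0283 -0.0281
 -0.0272 -0.0268 -0.0267 -0.0267 -0.0261 -0.0258 -0.0253 -0.0253 -0.0253
 -0.0244  0.0181  0.0211  0.0219  0.0224  0.0233  0.0233  0.0234  0.0236
  0.0237  0.0243  0.0243]
```

```bash
python3 -m crank '{"steps":[[[0.06,0.03,-0.2],[0,0,-0.5]],[[0,0,-0.5],[0,0,0]],[[0,0,-0.5],[0,0,0]],[[0,0,-0.5],[0,0,0]],[[0,0,-0.4],[0,0,0]],[[0,0,0],[0,0,0]],[[0,0,0],[0,0,0]]]}'
python3 -c "
from h import *
st()"
python3 -m crank '{"steps":[[[0,0,-0.1],[0,0,0]],[[0,0,-0.1],[0,0,0]],[[0,0,-0.1],[0,0,0]],[[0,0,-0.1],[0,0,0]],[[0,0,0],[0,0,0]],[[0,0,0],[0,0,0]]]}'
python3 -c "
from h import *
st()"
```

```text
time: 7.33
ee_pos: [0.4702, 0.2405, 0.0534]
eef_rot: [-0.142, 0.99, -0.0, -0.0]
ft_force: [0.4, 0.4, -3.3]
width: 0.042
grip_force: 25.0
t 7.33 p [0.4702 0.2405 0.0534] yaw_y 106.27 zax [-0.001 -0.001 -1.   ] F [ 0.4  0.4 -3.3] M [ 0.04  0.   -0.01] w 0.042 g 25.0 j7 [-0.83  0.29  0.3   1.92 -0.11  0.95  1.38]
time: 7.83
ee_pos: [0.4703, 0.2408, 0.0435]
eef_rot: [-0.142, 0.99, 0.0, -0.0]
ft_force: [-0.2, 0.4, -4.1]
width: 0.0417
grip_force: 25.0
t 7.83 p [0.4703 0.2408 0.0435] yaw_y 106.29 zax [-0.  0. -1.] F [-0.2  0.4 -4.1] M [ 0.03  0.04 -0.06] w 0.0417 g 25.0 j7 [-0.82  0.31  0.3   1.92 -0.11  0.93  1.39]
```

```bash
python3 -m crank '{"steps":[[[0,0,-0.08],[0,0,0]],[[0,0,-0.08],[0,0,0]],[[0,0,-0.08],[0,0,0]],[[0,0,0],[0,0,0]],[[0,0,0],[0,0,0]]]}'
python3 -c "
from h import *
st()"
python3 -m crank '{"steps":[[[0,0,-0.08],[0,0,0]],[[0,0,-0.08],[0,0,0]],[[0,0,-0.06],[0,0,0]],[[0,0,0],[0,0,0]],[[0,0,0],[0,0,0]]]}'
python3 -c "
from h import *
st()"
```

```text
time: 8.25
ee_pos: [0.4702, 0.241, 0.0373]
eef_rot: [-0.142, 0.99, 0.0, -0.0]
ft_force: [0.0, 1.6, -6.6]
width: 0.0416
grip_force: 25.0
t 8.25 p [0.4702 0.241  0.0373] yaw_y 106.3 zax [-0.  0. -1.] F [ 0.   1.6 -6.6] M [0.63 0.2  0.04] w 0.0416 g 25.0 j7 [-0.82  0.31  0.3   1.93 -0.12  0.92  1.39]
time: 8.67
ee_pos: [0.4703, 0.241, 0.0319]
eef_rot: [-0.142, 0.99, 0.0, -0.0]
ft_force: [-0.6, 4.2, -6.9]
width: 0.042
grip_force: 25.0
t 8.67 p [0.4703 0.241  0.0319] yaw_y 106.3 zax [-0.  0. -1.] F [-0.6  4.2 -6.9] M [1.02 0.12 0.08] w 0.042 g 25.0 j7 [-0.82  0.32  0.3   1.93 -0.12  0.91  1.39]
```

```bash
python3 -m crank '{"steps":[[[0,0.03,0],[0,0,0]],[[0,0.02,-0.04],[0,0,0]],[[0,0,-0.03],[0,0,0]],[[0,0,0],[0,0,0]],[[0,0,0],[0,0,0]]]}'
python3 -c "
from h import *
st()"
```

```text
time: 9.08
ee_pos: [0.4705, 0.2414, 0.0314]
eef_rot: [-0.141, 0.99, -0.0, -0.0]
ft_force: [-5.2, -3.1, 10.0]
width: 0.042
grip_force: 25.0
t 9.08 p [0.4705 0.2414 0.0314] yaw_y 106.24 zax [-0. -0. -1.] F [-5.2 -3.1 10. ] M [-0.64  1.38 -0.06] w 0.042 g 25.0 j7 [-0.82  0.32  0.3   1.93 -0.12  0.91  1.39]
```

It's seated with floor contact (10 N up at TCP z 0.0314). I'll release and rise to cap height.

```bash
python3 -m crank '{"steps":[[[0,0,0],[0,0,0]],[[0,0,0],[0,0,0]],[[0,0,0],[0,0,0]],[[0,0,0],[0,0,0]],[[0,0,0.3],[0,0,0]],[[0,0,0.5],[0,0,0]],[[0,0,0.38],[0,0,0]],[[0,0,0],[0,0,0]],[[0,0,0],[0,0,0]],[[0,0,0],[0,0,0]]]}' 87
python3 - <<'E'
from h import *
st(); c=cams.camera('side'); P=cloud(c)
m=(np.hypot(P[...,0]-.4703,P[...,1]-.241)<.032)&(P[...,2]>.03)&(P[...,2]<.11); print(m.sum())
cv2.imwrite('pics/g3.png',crop(c,180,140,65,50,8))
E
```

```text
time: 9.92
ee_pos: [0.4702, 0.242, 0.0596]
eef_rot: [-0.142, 0.99, 0.0, -0.0]
ft_force: [-0.6, 0.1, 0.1]
width: 0.0867
grip_force: 0.0
t 9.92 p [0.4702 0.242  0.0596] yaw_y 106.29 zax [-0.  0. -1.] F [-0.6  0.1  0.1] M [ 0.1   0.   -0.02] w 0.0867 g 0.0 j7 [-0.83  0.28  0.31  1.91 -0.1   0.96  1.38]
220
```

View pics/g3.png

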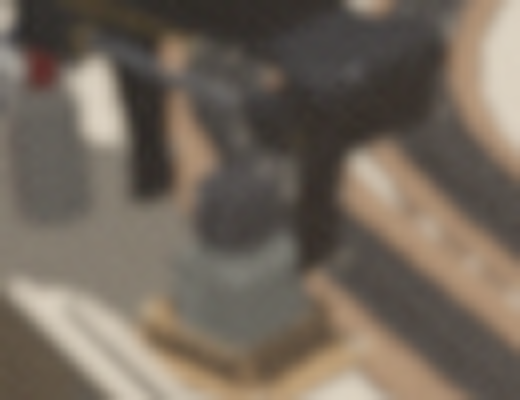

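The bottle is down in the pocket at crop (245,290) with its cap at (240,205) between the open fingers. I'll pre-turn the wrist -40° so it has range both ways, then grip the cap.

```bash
python3 -m crank '{"steps":[[[0,0,0],[0,0,-0.8]],[[0,0,0],[0,0,-0.8]],[[0,0,0],[0,0,-0.8]],[[0,0,0],[0,0,-0.8]],[[0,0,0],[0,0,-0.8]],[[0,0,0],[0,0,-0.8]],[[0,0,0],[0,0,-0.8]],[[0,0,0],[0,0,-0.8]],[[0,0,0],[0,0,-0.8]],[[0,0,0],[0,0,-0.8]]]}'
python3 -m crank '{"steps":[[[0,0,0],[0,0,0]],[[0,0,0],[0,0,0]],[[0,0,0],[0,0,0]],[[0,0,0],[0,0,0]],[[0,0,0],[0,0,0]],[[0,0,0],[0,0,0]],[[0,0,0],[0,0,0]],[[0,0,0],[0,0,0]],[[0,0,0],[0,0,0]]]}' 20 20
python3 -c "
from h import *
st()"
python3 -m crank '{"steps":[[[0,0,0],[0,0,0.3]],[[0,0,0],[0,0,0.3]],[[0,0,0],[0,0,0.3]],[[0,0,0],[0,0,0.3]],[[0,0,0],[0,0,0.3]],[[0,0,0],[0,0,0.3]],[[0,0,0],[0,0,0.3]],[[0,0,0],[0,0,0.3]],[[0,0,0],[0,0,0]],[[0,0,0],[0,0,0]]]}'
python3 -c "
from h import *
st()"
```

```text
time: 10.8
ee_pos: [0.47, 0.2418, 0.0592]
eef_rot: [0.207, 0.978, -0.0, -0.0]
ft_force: [0.9, -0.2, -0.4]
width: 0.0872
grip_force: 0.0
time: 11.55
ee_pos: [0.4703, 0.242, 0.0598]
eef_rot: [0.205, 0.979, 0.0, -0.0]
ft_force: [-1.0, -1.5, 1.0]
width: 0.0352
grip_force: 1.1
t 11.55 p [0.4703 0.242  0.0598] yaw_y 66.29 zax [-0.  0. -1.] F [-1.  -1.5  1. ] M [-0.43  0.2  -0.01] w 0.0352 g 1.1 j7 [-0.92  0.29  0.41  1.91 -0.14  0.96  0.71]
time: 12.38
ee_pos: [0.4703, 0.242, 0.0598]
eef_rot: [0.102, 0.995, 0.0, -0.0]
ft_force: [-0.0, -1.7, -1.0]
width: 0.0329
grip_force: 20.0
t 12.38 p [0.4703 0.242  0.0598] yaw_y 78.28 zax [-0.  0. -1.] F [-0.  -1.7 -1. ] M [-0.29  0.03 -0.03] w 0.0329 g 20.0 j7 [-0.89  0.29  0.38  1.91 -0.13  0.96  0.91]
```

Width 32.9 mm is below 36 mm. I'll check where the cap sits between the pads.

Run:
```python
from h import *
c=cams.camera('side'); P=cloud(c); cv2.imwrite('pics/g4.png',crop(c,185,145,50,37,12))
X=P.reshape(-1,3)
m=(np.hypot(X[:,0]-.47,X[:,1]-.241)<.035)&(X[:,2]>.024)&(X[:,2]<.05); q=X[m]
print('body',m.sum(),cv2.minAreaRect(q[:,:2].astype(np.float32)),np.percentile(q[:,:2],[2,50,98],axis=0).round(4).tolist())
```

```text
body 133 ((0.4702593982219696, 0.23491661250591278), (0.04474019259214401, 0.04455964267253876), 17.85276985168457) [[0.4467, 0.2117], [0.46, 0.2226], [0.4938, 0.2504]]
```

View pics/g4.png

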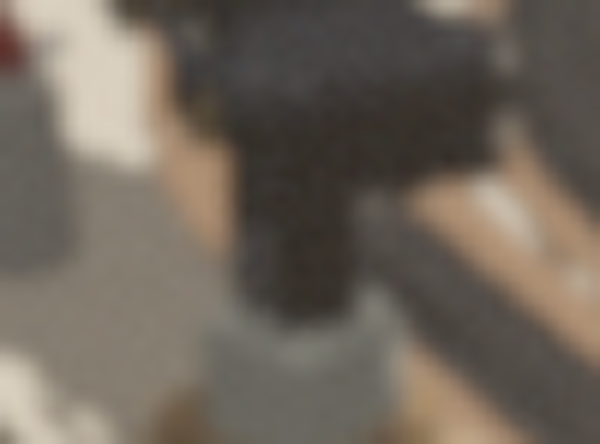

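The cap is between the pads over the bottle: finger at (295,240), bottle body centre (303,380). 20 N are held, so I'll keep turning gently.

```bash
python3 -m crank '{"steps":[[[0,0,0],[0,0,0.3]],[[0,0,0],[0,0,0.3]],[[0,0,0],[0,0,0.3]],[[0,0,0],[0,0,0.3]],[[0,0,0],[0,0,0.3]],[[0,0,0],[0,0,0.3]],[[0,0,0],[0,0,0.3]],[[0,0,0],[0,0,0]]]}'
python3 -c "
from h import *
st()"
python3 -m crank '{"steps":[[[0,0,0],[0,0,0.3]],[[0,0,0],[0,0,0.3]],[[0,0,0],[0,0,0.3]],[[0,0,0],[0,0,0.3]],[[0,0,0],[0,0,0]]]}'
python3 -c "
from h import *
st()"
python3 -m crank '{"steps":[[[0,0,0],[0,0,0.3]],[[0,0,0],[0,0,0.3]],[[0,0,0],[0,0,0.3]],[[0,0,0],[0,0,0]]]}'
python3 -c "
from h import *
st()"
```

```text
time: 13.1
ee_pos: [0.4703, 0.2421, 0.0598]
eef_rot: [0.009, 1.0, 0.0, -0.0]
ft_force: [-0.3, -0.1, -0.9]
width: 0.033
grip_force: 20.0
t 13.1 p [0.4703 0.2421 0.0598] yaw_y 88.93 zax [-0.  0. -1.] F [-0.3 -0.1 -0.9] M [-0.03  0.07 -0.03] w 0.033 g 20.0 j7 [-0.87  0.29  0.35  1.91 -0.12  0.96  1.09]
time: 13.52
ee_pos: [0.4703, 0.242, 0.0599]
eef_rot: [-0.042, 0.999, 0.0, -0.0]
ft_force: [-1.5, -0.0, -0.9]
width: 0.033
grip_force: 20.0
t 13.52 p [0.4703 0.242  0.0599] yaw_y 94.85 zax [-0.  0. -1.] F [-1.5 -0.  -0.9] M [-0.04  0.16  0.  ] w 0.033 g 20.0 j7 [-0.85  0.28  0.33  1.91 -0.11  0.96  1.19]
time: 13.85
ee_pos: [0.4703, 0.2421, 0.0599]
eef_rot: [-0.081, 0.997, 0.0, -0.0]
ft_force: [-1.4, -0.4, 1.3]
width: 0.0333
grip_force: 20.0
t 13.85 p [0.4703 0.2421 0.0599] yaw_y 99.31 zax [-0.  0. -1.] F [-1.4 -0.4  1.3] M [-0.06  0.25  0.05] w 0.0333 g 20.0 j7 [-0.84  0.28  0.32  1.91 -0.11  0.96  1.26]
```

```bash
python3 -m crank '{"steps":[[[0,0,0],[0,0,0.3]],[[0,0,0],[0,0,0.3]],[[0,0,0],[0,0,0]]]}' >/dev/null
python3 -c "
from h import *
st()"
python3 -m crank '{"steps":[[[0,0,0],[0,0,0.3]],[[0,0,0],[0,0,0.3]],[[0,0,0],[0,0,0]]]}'>/dev/null
python3 -c "
from h import *
st()"
python3 -m crank '{"steps":[[[0,0,0],[0,0,0.3]],[[0,0,0],[0,0,0.3]],[[0,0,0],[0,0,0]]]}'>/dev/null
python3 -c "
from h import *
st()"
```

```text
t 14.1 p [0.4704 0.2421 0.06  ] yaw_y 102.27 zax [ 0.  0. -1.] F [-0.9  0.5  1.2] M [-0.02  0.31 -0.02] w 0.0335 g 20.0 j7 [-0.84  0.28  0.32  1.91 -0.11  0.96  1.31]
t 14.35 p [0.4704 0.2421 0.06  ] yaw_y 105.25 zax [ 0.  0. -1.] F [-2.3 -0.9  2.5] M [-0.06  0.33 -0.03] w 0.0329 g 20.0 j7 [-0.83  0.28  0.31  1.91 -0.1   0.96  1.36]
t 14.6 p [0.4705 0.2421 0.0601] yaw_y 108.24 zax [ 0.  0. -1.] F [-2.2 -0.6  3.1] M [-0.11  0.39 -0.03] w 0.0329 g 20.0 j7 [-0.82  0.28  0.3   1.91 -0.1   0.96  1.41]
```

No stop at 42°, only slight upward push: this is the opening direction. Continue to 70°.

```bash
python3 -m crank '{"steps":[[[0,0,0],[0,0,0.4]],[[0,0,0],[0,0,0.4]],[[0,0,0],[0,0,0.4]],[[0,0,0],[0,0,0.4]],[[0,0,0],[0,0,0.4]],[[0,0,0],[0,0,0.4]],[[0,0,0],[0,0,0]]]}'>/dev/null
python3 -c "
from h import *
st()"
python3 -m crank '{"steps":[[[0,0,0],[0,0,0.4]],[[0,0,0],[0,0,0.4]],[[0,0,0],[0,0,0.4]],[[0,0,0],[0,0,0.4]],[[0,0,0],[0,0,0.4]],[[0,0,0],[0,0,0.4]],[[0,0,0],[0,0,0.4]],[[0,0,0],[0,0,0.4]],[[0,0,0],[0,0,0]],[[0,0,0],[0,0,0]]]}'>/dev/null
python3 -c "
from h import *
st()"
```

```text
t 15.18 p [0.4706 0.2421 0.0601] yaw_y 120.24 zax [ 0.  0. -1.] F [-2.1 -0.7  4.3] M [-0.16  0.4  -0.03] w 0.033 g 20.0 j7 [-0.8   0.28  0.27  1.91 -0.09  0.96  1.61]
t 16.02 p [0.4706 0.242  0.06  ] yaw_y 136.11 zax [ 0.  0. -1.] F [-1.3 -0.2  4.2] M [-0.14  0.2   0.06] w 0.0329 g 20.0 j7 [-0.76  0.28  0.23  1.91 -0.08  0.96  1.88]
```

```bash
python3 -m crank '{"steps":[[[0,0,0.05],[0,0,0]],[[0,0,0.05],[0,0,0]],[[0,0,0.05],[0,0,0]],[[0,0,0.05],[0,0,0]],[[0,0,0],[0,0,0]],[[0,0,0],[0,0,0]]]}'>/dev/null
python3 - <<'E'
from h import *
st()
c=cams.camera('side'); X=cloud(c).reshape(-1,3)
m=(np.hypot(X[:,0]-.47,X[:,1]-.241)<.035)&(X[:,2]>.024)&(X[:,2]<.05); print(m.sum())
E
```

```text
t 16.52 p [0.4704 0.2421 0.0648] yaw_y 136.27 zax [-0.  0. -1.] F [-0.3  1.   0.2] M [0.09 0.08 0.  ] w 0.0334 g 20.0 j7 [-0.76  0.27  0.23  1.9  -0.07  0.97  1.88]
132
```

Only about 0 N vertical, so the bottle isn't coming along. Lift straight up.

```bash
python3 -m crank '{"steps":[[[0,0,0.1],[0,0,0]],[[0,0,0.2],[0,0,0]],[[0,0,0.2],[0,0,0]],[[0,0,0.2],[0,0,0]],[[0,0,0.3],[0,0,0]],[[0,0,0.3],[0,0,0]],[[0,0,0.3],[0,0,0]],[[0,0,0.3],[0,0,0]],[[0,0,0.1],[0,0,0]],[[0,0,0],[0,0,0]]]}'>/dev/null
python3 -m crank '{"steps":[[[0,0,0],[0,0,0]],[[0,0,0],[0,0,0]],[[0,0,0],[0,0,0]],[[0,0,0],[0,0,0]],[[0,0,0],[0,0,0]],[[0,0,0],[0,0,0]]]}'>/dev/null
python3 - <<'E'
from h import *
st(); c=cams.camera('side'); cv2.imwrite('pics/g5.png',crop(c,180,135,65,50,9))
E
```

```text
t 17.9 p [0.4703 0.2419 0.1146] yaw_y 136.28 zax [-0. -0. -1.] F [ 0.3 -0.2 -0.8] M [ 0.08  0.04 -0.04] w 0.0327 g 20.0 j7 [-0.77  0.21  0.24  1.86 -0.06  1.08  1.86]
```

View pics/g5.png

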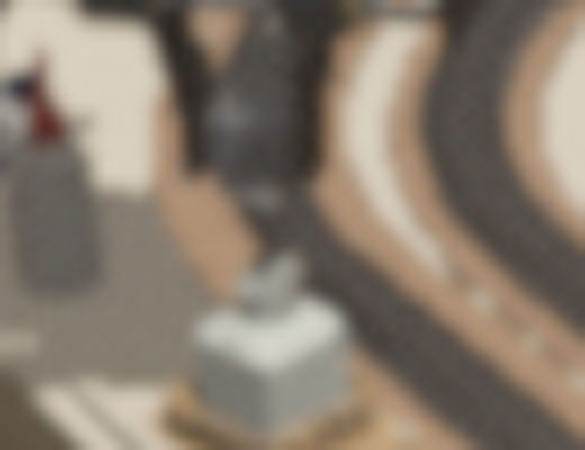

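The bottle sits in the holder with its neck bare at (272,280), and the cap is in the fingers at (260,130), clear above it. Handing in.

```bash
python3 -c "
from bench import ticket
print(ticket.close_job())"
```

```text
the job is handed in; nothing more can be done
None
```

The job is handed in (no verdict came back): the bottle is down in the holder, the cap came free turning anticlockwise seen from above, and the gripper holds it level, its rim about 107 mm above the bottle's underside.

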